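# Fill the truffle dish and put its cover on

### The arm

A 6-joint arm with a two-finger parallel gripper is mounted at the origin on the work surface. World frame = base frame: x ahead of the robot, y to its left, z up, the work surface at z = 0. Lengths are in mm, angles in rad, forces in N, time in s.
With the tool pointing down it reaches from about 250 to 725 mm from the base axis. Payload 4 kg.
Tool frame: the origin (TCP) lies midway between the tips of the shut fingers; the grasp point (between the pads) lies 19 mm behind it; z points along the fingers, y is the line along which they close (so a half turn about z gives the same grasp; the last joint's range is limited). The gripper opens to 85 mm and grips with 20 to 120 N. Pads are 22 mm wide; open, the fingers measure 114 mm over their backs; the gripper's body (76 mm by 85 mm) begins 54 mm behind the grasp point. The pads swing forward as they close: fully open they stand 13 mm farther back than shut.
Start: joints at [-1.17, 0.241, 0.005, 1.335, 0, 1.571], TCP at [195.076, -460.375, 231.306] pointing down, gripper open.
Joint ranges: [-2.72, 2.72], [-1.05, 1.87], [-1.09, 1.28], [-1.99, 2.15], [-1.42, 1.44], [-3.14, 3.14]. Speed limits (rad/s): [2.79, 2.79, 3.14, 3.14, 3.14, 3.14].

### API

Orientations are given as a unit quaternion [w, x, y, z].
In Python, from station import bot gives the robot as it stands.
- The arm moves only by the tool servo_tool, never from a script. Its argument "commands" is a list of rows, each a list of 6 numbers: the shift along the tool's x, y, z in m, then the turn, a rotation vector about the tool's x, y, z in degrees. A call has 1 to 5 rows; each row shifts and turns the commanded pose from where the row before left it, along the tool's axes as they then stand; what a row does not reach is not made up. A row lasts 1/12 s, in which the tool goes at most 41.7 mm and 7.16 degrees, less where a joint would pass 70% of its speed; a pose out of reach is approached as far as the arm can. A call is refused whole if a number of a shift passes 0.0417 or a number of a turn 7.16, either way. A call with a gripper value outside its range is refused whole. "claw" is the finger opening in m, from 0 to 0.0854, set as the call begins (left out, the last holds). The fingers move at their own pace and stop on an object; the grip force is fixed at half the most. Time passes only in rows, so rows that do not move let the fingers close. It gives the time, the measured TCP pose, the force, the opening and the grip force at its end, in the units of the state.
- bot.sense(): the state, without advancing time (a new reading comes with each control period).
- bot.capture(name): name is "scene" or "top"; returns a dict with "frame" (400x640x3 uint8, red, green, blue), "fx", "fy", "cx", "cy" (pixels), "world_to_cam" (4x4, takes a point from world to camera coordinates). Camera axes: x right, y down, z forward; pixel columns grow to the right and rows downward; lengths in mm; the calibration is good to about 2 mm. A picture is of the moment at which its call begins. There is no depth.
- bot.close_job(): hands the job in; it is judged then, once.
The state is a dict: "clock": time; "q": joint angles; "qd": joint speeds; "joint_torque": joint torques, N m; "position": TCP position; "ee_rot": TCP orientation; "force": force on the tool from outside, world axes, zero at the start; "moment": the same for the moment, N m; "opening": finger opening in mm; "grasp_force": force on a finger pad.
Only numpy, scipy, OpenCV 4.12 (cv2) and the standard library are available. Lean on these libraries where they do the work, as an engineer would, in place of code of your own. Each camera call takes 0.05 s, during which the arm holds its last target. There are 200 camera calls.

### The job

Put the two truffles from the little white plates into the two empty wells of the steel dish, so that each of its three wells holds one truffle. Then take the steel cover from the sloping drying stand by its wooden bar and set it gently on the dish, without letting it drop, straight and fully home on the flange all round. Leave the other kitchen things standing where they are.

Things in the scene. Friction and masses are not known exactly. Their poses are not given: they have to be found in the camera images.
- dish: fixed steel truffle dish, long and low. Flange 84 x 168 x 8 mm (x, y, z); on it a raised platform 56 x 146 mm, top 18 mm above the counter, with three round wells in a row along its y axis. Origin: centre of the underside; z up. The cover's rim belongs on the flange (8 mm up), round the platform, with about 2 mm play on each side.
- well0 (a point): centre of the floor of the dish's well 0, at y = -46 mm in the dish's frame, 10 mm above the counter; well 35 mm across, 8 mm deep
- well1 (a point): centre of the floor of the dish's well 1, at y = 0 mm in the dish's frame, 10 mm above the counter; well 35 mm across, 8 mm deep
- well2 (a point): centre of the floor of the dish's well 2, at y = 46 mm in the dish's frame, 10 mm above the counter; well 35 mm across, 8 mm deep
- cover: loose steel cover, an upside-down box open below: outside 68 x 158 x 42 mm (x, y, z), walls and top 4 mm, 0.25 kg; on its top a solid dark wooden grip bar along y, 14 mm wide (x), 70 mm long (y), 26 mm high. Origin: centre of the open rim plane; z points out through the top and the bar. It starts lying on the sloping stand, rim against the board, its z axis leaning about 0.6 rad from vertical.
- cover_bar (a point): centre of the top of the cover's grip bar, 68 mm above the rim plane along the cover's z; turned like the cover
- stand: fixed wooden drying stand on which the cover lies: board 100 x 170 mm sloping 0.6 rad, low edge to its -x, with a 10 mm high lip there; highest point about 65 mm. Origin: centre of the footprint on the counter, z up, y along the low edge
- plate_a: fixed white ceramic tasting plate, 60 x 60 x 14 mm, with a round hollow 35 mm across and 8 mm deep in the middle, where truffle a starts. Origin: centre of the underside
- plate_b: fixed white ceramic tasting plate, 60 x 60 x 14 mm, with a round hollow 35 mm across and 8 mm deep in the middle, where truffle b starts. Origin: centre of the underside
- truffle_a_center (a point): centre of a hard chocolate truffle, a brown ball 32 mm across, 20 g; it starts in the hollow of plate a; the axes mean nothing
- truffle_b_center (a point): centre of a hard chocolate truffle, a brown ball 32 mm across, 20 g; it starts in the hollow of plate b; the axes mean nothing
- truffle_c_center (a point): centre of a hard chocolate truffle, a brown ball 32 mm across, 20 g; it starts in one of the dish's wells (any of the three); the axes mean nothing
- tumbler: bystander: white ceramic tumbler, open at the top, 66 mm across, 75 mm tall; origin at the centre of its foot
- shaker: bystander: waisted aluminium salt shaker, 48 mm across, 76 mm tall; origin at the centre of its foot
- jar: bystander: amber glass spice jar with a steel cap, 52 mm across, 80 mm tall; origin at the centre of its foot
- bottle: bystander: green glass oil bottle, 60 mm across, 200 mm tall; origin at the centre of its foot
- mill_white: bystander: tall white turned pepper mill, 58 mm across, 240 mm tall; origin at the centre of its foot
- mill_black: bystander: tall black turned pepper mill, 58 mm across, 240 mm tall; origin at the centre of its foot
There are look-alikes about, which are no part of the job. What is shaped like the cover but purple is not meant.

How it is judged:
By the outcome, as a careful person would: the job done as asked, in the order asked, and still so for the second after the job is handed in, with the robot touching nothing.
It also fails if it takes over 70 s, if anything falls off the work surface, if the arm or the gripper's body presses on something with over 40 N, if the wrist force passes 120 N, or if a joint passes its speed limit or range.

## Working session

There is one attempt and no reset: what is moved stays moved. The work goes in short steps, Python scripts to look and compute and a tool call to move; the robot and the scene stay as the last step left them, time stands still between calls to the robot, and variables do not carry over. Pictures are saved under pics/ and viewed, at most 10 in all, crops included, and the job is handed in when it is done.

Besides the shell and the picture viewer there is one more tool, called after "Call:" as a command line: name --pt "numbers of a row" for each row, then --argument value for the rest. servo_tool: Moves the arm, as the interface text tells. Its arguments: {"type":"object","properties":{"commands":{"type":"array","items":{"type":"array","items":{"type":"number"}}},"claw":{"type":"number"}},"required":["commands"]}

```bash
ls; mkdir -p pics; python3 - <<'E'
from station import bot
import cv2,json
for n in("scene","top"):
    c=bot.capture(n); cv2.imwrite(f"pics/{n}0.png",c["frame"][:,:,::-1]); print(n,c["fx"],c["fy"],c["cx"],c["cy"],c["world_to_cam"])
print(bot.sense())
E
```

```text
pics
scene 366.00983456312804 366.00983456312804 319.1085180677971 203.52853928284514 [[ 6.41399386e-01  7.67147857e-01  9.53899279e-03 -3.19126536e+02]
 [ 5.16936995e-01 -4.22948174e-01 -7.44238528e-01 -2.23878544e+02]
 [-5.66906492e-01  4.82285193e-01 -6.67845807e-01  1.12423469e+03]
 [ 0.00000000e+00  0.00000000e+00  0.00000000e+00  1.00000000e+00]]
top 424.7145547785606 424.7145547785606 310.16681304472735 201.11129967787815 [[ 8.59249930e-03 -9.99962990e-01  4.33843993e-04 -2.87521886e+01]
 [-9.87163037e-01 -8.55170655e-03 -1.59486696e-01  5.33988644e+02]
 [ 1.59484503e-01  9.42114568e-04 -9.87199983e-01  1.13582461e+03]
 [ 0.00000000e+00  0.00000000e+00  0.00000000e+00  1.00000000e+00]]
{'clock': 0.1, 'q': array([-1.17001628e+00,  2.41333873e-01,  3.87533958e-03,  1.33519965e+00,
       -2.12067350e-05,  1.57079438e+00]), 'qd': array([ 0.00102637, -0.00066877,  0.00304937, -0.00056359, -0.00010291,
       -0.00034705]), 'joint_torque': array([-1.06476432e-04, -3.73138547e+01,  2.53009683e+01,  1.08826405e-02,
       -4.39960831e-05,  1.20292879e-05]), 'position': array([ 194.84490391, -459.86762625,  230.51011266]), 'ee_rot': array([-9.10190621e-04,  9.79988398e-01,  1.99052440e-01, -1.95693342e-04]), 'force': array([-1.14550621, -0.25730575,  0.16493283]), 'moment': array([ 2.17783521e-02, -5.25459187e-02, -7.49626791e-05]), 'grasp_force': 0.0, 'opening': 85.44705995328634}
```

View pics/scene0.png

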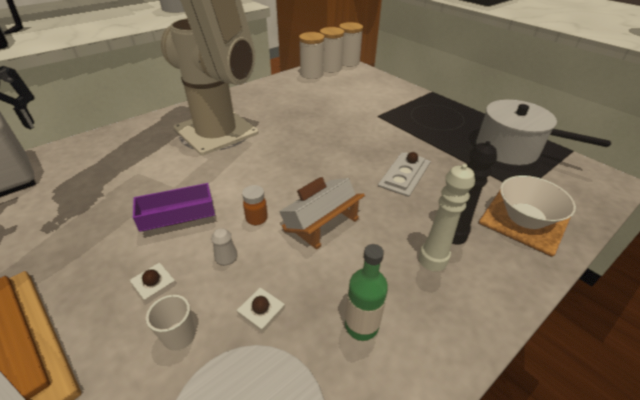

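View pics/top0.png

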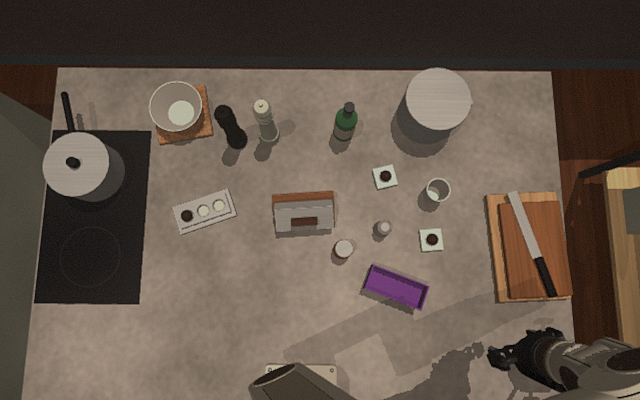

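The top view shows the steel cover on its stand at (303,215), the dish at (204,212) with truffle c in the left well at (187,215), and plates at (385,176) and (431,240). The cover-shaped candidates are the purple box at (395,287) and the grey one with a wooden bar at (303,215). The grey one fits the description. I'll confirm it in a crop and measure.

```bash
cat > h.py <<'E'
import numpy as np, cv2
from station import bot
def ray(c,uv):
    W=np.array(c["world_to_cam"]);R=W[:3,:3];t=W[:3,3]
    d=R.T@np.array([(uv[0]-c["cx"])/c["fx"],(uv[1]-c["cy"])/c["fy"],1]);return -R.T@t,d/np.linalg.norm(d)
def onz(c,uv,z):
    o,d=ray(c,uv);return o+d*(z-o[2])/d[2]
def two(c1,u1,c2,u2):
    o1,d1=ray(c1,u1);o2,d2=ray(c2,u2)
    s=np.linalg.lstsq(np.c_[d1,-d2],o2-o1,rcond=None)[0]
    a=o1+s[0]*d1;b=o2+s[1]*d2;return (a+b)/2,np.linalg.norm(a-b)
def proj(c,p):
    q=np.array(c["world_to_cam"])[:3]@np.r_[p,1];return np.array([c["fx"]*q[0]/q[2]+c["cx"],c["fy"]*q[1]/q[2]+c["cy"]])
def blobs(mask,roi,amin=15):
    x0,y0,x1,y1=roi;m=np.zeros(mask.shape,np.uint8);m[y0:y1,x0:x1]=mask[y0:y1,x0:x1]
    n,l,s,ce=cv2.connectedComponentsWithStats(m)
    return [(s[i,4],ce[i].round(2),(l==i)) for i in range(1,n) if s[i,4]>=amin]
E
python3 - <<'E'
from h import *
T=bot.capture("top");S=bot.capture("scene")
np.set_printoptions(suppress=True,precision=1)
t=T["frame"];s=S["frame"]
a=cv2.resize(t[155:265,165:345],None,fx=4.4,fy=4.4,interpolation=cv2.INTER_CUBIC)
cv2.imwrite("pics/c1.png",a[:,:,::-1])
b=cv2.resize(s[140:250,265:445],None,fx=4.4,fy=4.4,interpolation=cv2.INTER_CUBIC)
cv2.imwrite("pics/c2.png",b[:,:,::-1])
for nm,c,rois in(("top",T,[(370,165,400,190),(417,227,446,254),(172,188,238,236)]),("scene",S,[(238,285,286,330),(128,262,178,302),(375,148,432,195)])):
    hsv=cv2.cvtColor(c["frame"],cv2.COLOR_RGB2HSV);g=c["frame"].max(2)
    for r in rois:
        sub=hsv[r[1]:r[3],r[0]:r[2]]
        for A,ce,_ in blobs((g<70).astype(np.uint8),r): print(nm,r,"dark",A,ce, onz(c,ce,22),onz(c,ce,26))
        print(np.percentile(g[r[1]:r[3],r[0]:r[2]],[5,25,50,75,95]))
E
```

```text
top (370, 165, 400, 190) dark 87 [385.1 175.5] [ 613.4 -237.2   22. ] [ 612.5 -236.4   26. ]
[ 45.5 128.  144.  188.  195. ]
top (417, 227, 446, 254) dark 93 [431.9 239. ] [ 433.6 -364.1   22. ] [ 433.3 -362.9   26. ]
[ 47.  130.5 147.  188.  194.9]
top (172, 188, 238, 236) dark 100 [186.3 215.3] [494.1 323.4  22. ] [493.6 322.3  26. ]
[ 91. 133. 142. 167. 177.]
scene (238, 285, 286, 330) dark 158 [259.9 305.4] [ 618.1 -237.    22. ] [ 620.5 -238.1   26. ]
[ 66. 148. 159. 188. 197.]
scene (128, 262, 178, 302) dark 183 [150.6 277.8] [ 437.8 -362.4   22. ] [ 441.5 -362.6   26. ]
[ 60. 148. 159. 182. 197.]
scene (375, 148, 432, 195) dark 68 [411.5 158.3] [495.6 325.8  22. ] [498.8 320.7  26. ]
[112. 147. 153. 165. 174.]
```

View pics/c1.png

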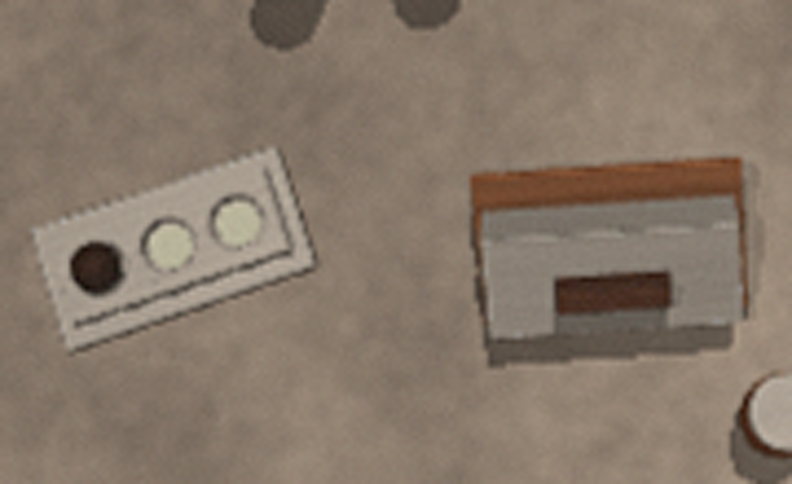

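View pics/c2.png

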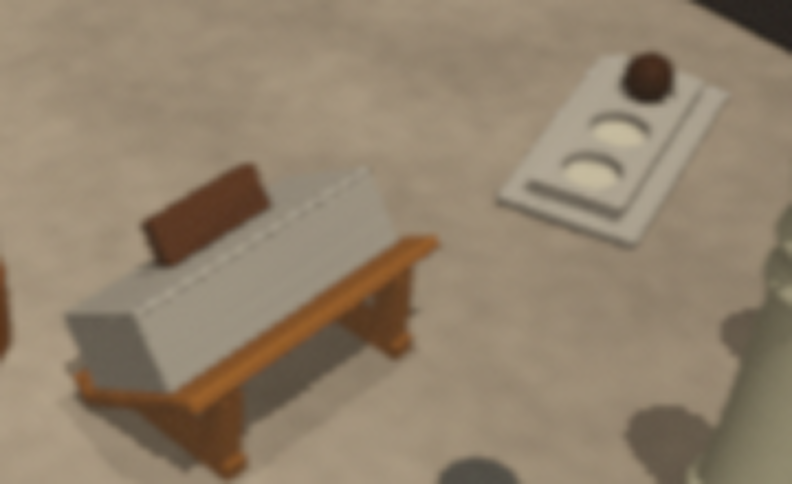

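The crops confirm it: a grey steel cover with a dark wooden bar, lying on the wooden stand. Next I'll triangulate the corners.

```bash
python3 - <<'E'
from h import *
np.set_printoptions(suppress=True,precision=1)
T=bot.capture("top");S=bot.capture("scene")
def t(p):return np.array(p)/4.4+np.array([165,155])-.4
def s(p):return np.array(p)/4.4+np.array([265,140])-.4
print("cams",ray(T,(0,0))[0],ray(S,(0,0))[0])
prs={"flange -x?-near":((315,265),(500,200)),"flange far":((272,148),(633,243)),"flangeL+x":((35,230),(727,95)),
"barbase+y":((555,278),(270,203)),"barbase-y":((670,272),(165,265)),"ridge+y":((487,243),(370,168)),"ridge-y":((738,229),(138,310)),"rim+y":((484,212),(397,236)),"rim-y":((735,195),(175,388)),
"standtop+y":((472,176),(437,240)),"standtop-y":((741,158),(190,405)),"coverlow-y":((730,325),(68,315))}
for k,(a,b) in prs.items():
    p,g=two(T,t(a),S,s(b));print(k,p,g)
F=[onz(T,t(p),8) for p in((35,230),(272,148),(315,265),(70,352))]
print("flange on z=8",np.array(F),"c",np.mean(F,0), "edges",[np.linalg.norm(F[i]-F[i-1]) for i in range(4)])
d=(F[0]+F[3]-F[1]-F[2])/2;print("yaw of +y axis from world y (deg)",np.degrees(np.arctan2(-d[0],d[1])))
FS=[onz(S,s(p),8) for p in((727,95),(633,243),(500,200))];print(np.array(FS), (FS[0]+FS[2])/2)
for n,a,b in(("a",(385.1,175.5),(259.9,305.4)),("b",(431.9,239),(150.6,277.8)),("c",(186.3,215.3),(411.5,158.3))):
    print(n,*two(T,a,S,b))
# plates: white mask in top, quad centres
for c,rois in((T,[(370,165,400,190),(417,227,446,254)]),(S,[(238,285,286,330),(128,262,178,302)])):
    for r in rois:
        g=c["frame"].min(2); m=(g>165).astype(np.uint8)
        A,ce,mk=max(blobs(m,r),key=lambda b:b[0]);h=cv2.convexHull(np.argwhere(mk)[:,::-1].astype(np.int32))
        rc=cv2.minAreaRect(h);M=cv2.moments(h);u=(M["m10"]/M["m00"],M["m01"]/M["m00"]);print(A,u,rc[1],onz(c,u,14))
E
```

```text
cams [ 346.2  -25.3 1206.5] [ 957.8 -392.1  587.2]
flange -x?-near [501.2 189.    2.4] 5.650640042620069
flange far [576.8 218.4   4.2] 2.406906121984439
flangeL+x [522.2 370.8   6.4] 5.76563453352638
barbase+y [484.3  28.6  72.4] 2.2995291998386356
barbase-y [488.4 -41.7  72.6] 1.9784568981716737
ridge+y [505.8  72.   85.9] 8.967264028979427
ridge-y [514.9 -80.7  84.6] 6.736571824274624
rim+y [528.4  75.3  54.2] 4.754833791339892
rim-y [541.  -80.4  54. ] 6.812414540849162
standtop+y [549.7  82.4  61.8] 4.139312113170069
standtop-y [561.7 -85.3  63. ] 2.734184815154179
coverlow-y [459.1 -80.2  41.1] 1.3077240023006886
flange on z=8 [[519.8 368.2   8. ]
 [575.2 216.7   8. ]
 [498.5 185.9   8. ]
 [441.  341.    8. ]] c [508.6 277.9   8. ] edges [np.float64(83.41937232383827), np.float64(161.24173020962562), np.float64(82.6768265109462), np.float64(165.41749603447676)]
yaw of +y axis from world y (deg) 20.236400391716344
[[524.8 371.7   8. ]
 [579.9 215.6   8. ]
 [506.9 186.1   8. ]] [515.9 278.9   8. ]
a [ 615.  -236.9   17.9] 2.436293281340782
b [ 434.3 -363.5   19. ] 2.8835374949682913
c [495.1 324.4  22. ] 2.412735037981919
231 (384.67934782608694, 175.94565217391303) (19.160314559936523, 19.645381927490234) [ 613.9 -237.5   14. ]
213 (430.91000436871997, 239.05985146352117) (19.917863845825195, 20.370542526245117) [ 434.  -363.6   14. ]Traceback (most recent call last):
  File "<stdin>", line 22, in <module>
ValueError: max() iterable argument is empty
```

Round 1–2 results, checked against the known heights:

| Item | Position / yaw |
|---|---|
| Truffle b | ≈ (435, -363) |
| Truffle a | ≈ (615, -237) |
| Truffle c | Well 2 (+y end) |
| Dish | ≈ (511, 278), yaw 20° |
| Cover | Yaw ≈ 3.8° |

I'm starting with truffle b.

Call:
servo_tool --pt "0.037 0.0007 0.016 0 0 0" --pt "0.037 0.0007 0.016 0 0 0" --pt "0.037 0.0007 0.016 0 0 0" --pt "0.037 0.0007 0.016 0 0 0" --pt "0.037 0.0007 0.016 0 0 0" --claw 0.06

```text
clock: 0.72
position: [368.1, -390.7, 150.7]
ee_rot: [0.0, 0.98, 0.199, 0.0]
force: [0.4, -0.0, 0.1]
opening: 60.3
grasp_force: 0.0
```

Call:
servo_tool --pt "0.037 0.0007 0.016 0 0 0" --pt "0.037 0.0007 0.016 0 0 0" --pt "0 0 0.02 0 0 0" --pt "0 0 0.0 0 0 0"

```text
clock: 1.05
position: [435.1, -360.7, 95.0]
ee_rot: [-0.003, 0.98, 0.201, -0.002]
force: [-1.0, 1.0, -0.6]
opening: 60.4
grasp_force: 0.0
```

```bash
python3 - <<'E'
from h import *
s=bot.sense();print(s["position"],s["ee_rot"],s["force"],s["opening"])
c=bot.capture("top");cv2.imwrite("pics/b1.png",cv2.resize(c["frame"][190:290,370:490],None,fx=5,fy=5,interpolation=2)[:,:,::-1])
E
```

```text
[ 435.06981655 -360.69505373   94.95869359] [-0.00293243  0.97958478  0.20099549 -0.00242306] [-0.99117758  0.99319155 -0.59576727] 60.36438783930136
```

Call:
servo_tool --pt "-0.001 0.0026 0.03 0 0 0" --pt "0 0 0.025 0 0 0" --pt "0 0 0.015 0 0 0" --pt "0 0 0.006 0 0 0" --pt "0 0 0.003 0 0 0"

```text
clock: 1.52
position: [434.4, -367.2, 20.4]
ee_rot: [-0.0, 0.98, 0.198, -0.0]
force: [0.2, 0.0, 1.0]
opening: 60.0
grasp_force: 0.0
```

Call:
servo_tool --pt "0 0 0 0 0 0" --pt "0 0 0 0 0 0"

```text
clock: 1.68
position: [436.1, -367.8, 22.0]
ee_rot: [0.001, 0.98, 0.199, 0.001]
force: [0.2, 0.3, -0.3]
opening: 60.1
grasp_force: 0.0
```

Call:
servo_tool --pt "0 0 0 0 0 0" --pt "0 0 0 0 0 0" --pt "0 0 0 0 0 0" --pt "0 0 0 0 0 0" --pt "0 0 0 0 0 0" --claw 0.02

```text
clock: 2.1
position: [436.2, -367.0, 22.1]
ee_rot: [0.001, 0.98, 0.199, 0.001]
force: [-2.0, 2.3, 6.7]
opening: 27.2
grasp_force: 58.7
```

The ball is held above its equator (opening 27 mm), so I'll regrip lower.

Call:
servo_tool --pt "0 0 0 0 0 0" --pt "0 0 0 0 0 0" --pt "0 0 0 0 0 0" --pt "0 0 0 0 0 0" --claw 0.05

```text
clock: 2.43
position: [435.5, -366.6, 20.2]
ee_rot: [-0.0, 0.98, 0.199, -0.0]
force: [1.1, -0.2, 0.0]
opening: 50.0
grasp_force: 0.0
```

Call:
servo_tool --pt "0 0 0.004 0 0 0" --pt "0 0 0.003 0 0 0" --pt "0 0 0.002 0 0 0" --pt "0 0 0 0 0 0"

```text
clock: 2.77
position: [435.4, -366.5, 11.1]
ee_rot: [-0.0, 0.98, 0.199, -0.0]
force: [0.3, -0.4, 0.9]
opening: 50.1
grasp_force: 0.2
```

Call:
servo_tool --pt "0 0 0 0 0 0" --pt "0 0 0 0 0 0" --pt "0 0 0 0 0 0" --pt "0 0 0 0 0 0" --pt "0 0 0 0 0 0" --claw 0.02

```text
clock: 3.18
position: [436.8, -367.3, 13.8]
ee_rot: [0.001, 0.98, 0.199, 0.001]
force: [-2.1, 3.2, 13.9]
opening: 28.9
grasp_force: 59.5
```

Call:
servo_tool --pt "0 0 -0.004 0 0 0" --pt "0 0 -0.02 0 0 0" --pt "0 0 -0.03 0 0 0" --pt "0 0 -0.035 0 0 0" --pt "0 0 -0.03 0 0 0"

```text
clock: 3.6
position: [435.2, -366.4, 131.3]
ee_rot: [-0.0, 0.98, 0.199, -0.0]
force: [1.1, -0.4, 0.1]
opening: 28.9
grasp_force: 59.2
```

Call:
servo_tool --pt "0 0 -0.03 0 0 0" --pt "0 0 -0.02 0 0 0" --pt "0 0 0 0 0 0"

```text
clock: 3.85
position: [437.8, -368.5, 185.5]
ee_rot: [0.004, 0.98, 0.199, 0.003]
force: [1.1, -0.1, -0.3]
opening: 28.9
grasp_force: 59.2
```

```bash
python3 - <<'E'
from h import *
np.set_printoptions(suppress=True,precision=1)
s=bot.sense();print(s["position"],s["ee_rot"],s["force"],s["opening"])
T=bot.capture("top");S=bot.capture("scene")
p=s["position"];u=proj(T,p);v=proj(S,p);print(u,v)
def crop(c,u):
    x,y=int(u[0]),int(u[1]);return cv2.resize(c["frame"][max(0,y-40):y+40,x-50:x+50],(400,320),interpolation=cv2.INTER_CUBIC)
cv2.imwrite("pics/b2.png",np.hstack([crop(T,u),crop(S,v)])[:,:,::-1])
E
```

```text
[ 437.8 -368.5  185.5] [0.  1.  0.2 0. ] [ 1.1 -0.1 -0.3] 28.9017903981189
[452.9 232.4] [115.7 216.4]
```

View pics/b2.png

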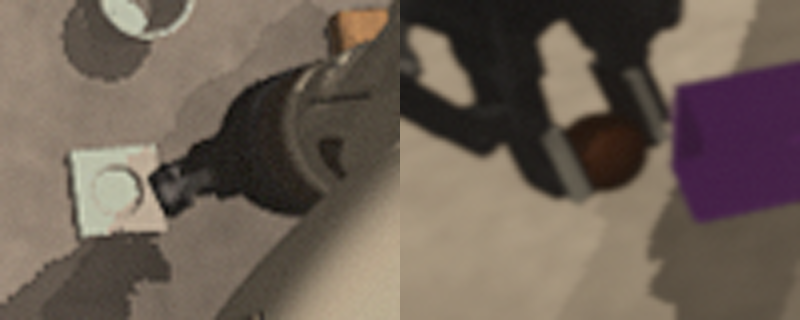

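```bash
cat >> h.py <<'E'
from scipy.spatial.transform import Rotation as R
def plan(p0,yaw0,p1,yaw1,n,tilt=0):
    """rows (m,deg) for a straight line, tool down; yaw = world yaw of tool x, deg"""
    for i in range(n):
        y=np.radians(yaw0+(yaw1-yaw0)*i/n);d=(np.array(p1)-p0)/n/1000
        x,Y=d[0]*np.cos(y)+d[1]*np.sin(y), d[0]*np.sin(y)-d[1]*np.cos(y)
        print([round(float(v),4) for v in(x,Y,-d[2])]+[0,0,round(-(yaw1-yaw0)/n,2)],end=", " if i%5!=4 else "\n")
E
python3 - <<'E'
from h import *
plan([435.6,-366.7,180.3],22.96,[512,277.5,150],110.2,18)
E
```

```text
[0.0179, -0.0313, 0.0017, 0, 0, -4.85], [0.0204, -0.0297, 0.0017, 0, 0, -4.85], [0.0229, -0.0278, 0.0017, 0, 0, -4.85], [0.0252, -0.0258, 0.0017, 0, 0, -4.85], [0.0272, -0.0236, 0.0017, 0, 0, -4.85]
[0.0291, -0.0212, 0.0017, 0, 0, -4.85], [0.0308, -0.0187, 0.0017, 0, 0, -4.85], [0.0323, -0.016, 0.0017, 0, 0, -4.85], [0.0335, -0.0132, 0.0017, 0, 0, -4.85], [0.0345, -0.0103, 0.0017, 0, 0, -4.85]
[0.0353, -0.0074, 0.0017, 0, 0, -4.85], [0.0358, -0.0044, 0.0017, 0, 0, -4.85], [0.036, -0.0013, 0.0017, 0, 0, -4.85], [0.036, 0.0017, 0.0017, 0, 0, -4.85], [0.0357, 0.0048, 0.0017, 0, 0, -4.85]
[0.0352, 0.0078, 0.0017, 0, 0, -4.85], [0.0344, 0.0107, 0.0017, 0, 0, -4.85], [0.0334, 0.0136, 0.0017, 0, 0, -4.85],
```

Call:
servo_tool --pt "0.0179 -0.0313 0.0017 0 0 -4.85" --pt "0.0204 -0.0297 0.0017 0 0 -4.85" --pt "0.0229 -0.0278 0.0017 0 0 -4.85" --pt "0.0252 -0.0258 0.0017 0 0 -4.85" --pt "0.0272 -0.0236 0.0017 0 0 -4.85"

```text
clock: 4.37
position: [455.2, -185.7, 169.4]
ee_rot: [-0.002, 0.916, 0.402, -0.001]
force: [-0.4, -0.1, -0.3]
opening: 28.9
grasp_force: 59.3
```

Call:
servo_tool --pt "0.0291 -0.0212 0.0017 0 0 -4.85" --pt "0.0308 -0.0187 0.0017 0 0 -4.85" --pt "0.0323 -0.016 0.0017 0 0 -4.85" --pt "0.0335 -0.0132 0.0017 0 0 -4.85" --pt "0.0345 -0.0103 0.0017 0 0 -4.85"

```text
clock: 4.78
position: [476.2, -7.1, 161.1]
ee_rot: [-0.001, 0.811, 0.586, -0.002]
force: [0.8, -0.2, 0.3]
opening: 28.9
grasp_force: 59.3
```

Call:
servo_tool --pt "0.0353 -0.0074 0.0017 0 0 -4.85" --pt "0.0358 -0.0044 0.0017 0 0 -4.85" --pt "0.036 -0.0013 0.0017 0 0 -4.85" --pt "0.036 0.0017 0.0017 0 0 -4.85" --pt "0.0357 0.0048 0.0017 0 0 -4.85"

```text
clock: 5.2
position: [497.4, 171.5, 152.4]
ee_rot: [-0.001, 0.669, 0.743, -0.002]
force: [-0.1, 0.4, 0.1]
opening: 28.7
grasp_force: 59.3
```

Call:
servo_tool --pt "0.0352 0.0078 0.0017 0 0 -4.85" --pt "0.0344 0.0107 0.0017 0 0 -4.85" --pt "0.0334 0.0136 0.0017 0 0 -4.85"

```text
clock: 5.45
position: [510.2, 278.7, 147.0]
ee_rot: [-0.001, 0.57, 0.822, -0.002]
force: [0.8, 0.3, -0.5]
opening: 28.4
grasp_force: 59.2
```

Call:
servo_tool --pt "0 0 0.03 0 0 0" --pt "0 0 0.03 0 0 0" --pt "0 0 0.02 0 0 0" --pt "0 0 0 0 0 0" --pt "0 0 0 0 0 0"

```text
clock: 5.87
position: [509.3, 276.3, 66.8]
ee_rot: [-0.002, 0.572, 0.82, -0.003]
force: [0.5, 1.2, -0.5]
opening: 28.8
grasp_force: 59.3
```

```bash
python3 - <<'E'
from h import *
np.set_printoptions(suppress=True,precision=1)
s=bot.sense();p=s["position"];print(p,s["ee_rot"].round(3))
M=R.from_quat(s["ee_rot"],scalar_first=True).as_matrix();print(np.degrees(np.arctan2(M[1,0],M[0,0])),M[:,2])
T=bot.capture("top");S=bot.capture("scene");b=p-8*M[:,2]
for n,c in(("t",T),("s",S)):
    u=proj(c,b);f=c["frame"].astype(int);m=((f.max(2)<110)&(f[:,:,0]-f[:,:,2]>25)).astype(np.uint8)
    x,y=u.astype(int)
    print(n,"pred ball",u,[(A,ce) for A,ce,_ in blobs(m,(x-20,y-20,x+20,y+20),8)])
x,y=proj(S,b).astype(int)
a=cv2.resize(T["frame"][180:245,165:245],(400,325),interpolation=2);d=cv2.resize(S["frame"][y-25:y+40,x-35:x+45],(400,325),interpolation=2)
print(x-35,y-25);cv2.imwrite("pics/w1.png",np.hstack([a,d])[:,:,::-1])
E
```

```text
[509.3 276.3  66.8] [-0.   0.6  0.8 -0. ]
110.26925928357915 [-0. -0. -1.]
t pred ball [198.5 207.4] []
s pred ball [406.9 150.5] [(np.int32(254), array([390.6, 152.8])), (np.int32(9), array([409. , 144.6])), (np.int32(34), array([408.6, 150.2])), (np.int32(20), array([415.1, 157.4]))]
371 125
```

View pics/w1.png

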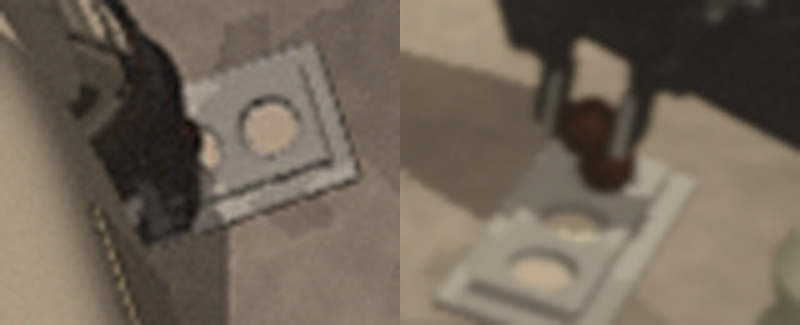

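Call:
servo_tool --pt "0 0 0.02 0 0 0" --pt "0 0 0.016 0 0 0" --pt "0 0 0.009 0 0 0" --pt "0 0 0.005 0 0 0" --pt "0 0 0 0 0 0"

```text
clock: 6.38
position: [511.6, 277.3, 19.7]
ee_rot: [-0.0, 0.572, 0.82, -0.0]
force: [0.1, 0.4, 0.2]
opening: 28.6
grasp_force: 59.3
```

Call:
servo_tool --pt "0 0 0 0 0 0" --pt "0 0 0 0 0 0"

```text
clock: 6.55
position: [512.6, 278.0, 21.0]
ee_rot: [0.001, 0.572, 0.82, 0.001]
force: [0.3, 0.3, 0.3]
opening: 28.8
grasp_force: 59.3
```

Call:
servo_tool --pt "0 0 0.001 0 0 0" --pt "0 0 0 0 0 0" --pt "0 0 0 0 0 0"

```text
clock: 6.8
position: [511.9, 277.7, 19.2]
ee_rot: [0.0, 0.572, 0.82, 0.0]
force: [0.0, -0.8, -0.5]
opening: 28.8
grasp_force: 59.3
```

Call:
servo_tool --pt "0 0 0 0 0 0" --pt "0 0 0 0 0 0" --pt "0 0 0 0 0 0" --pt "0 0 0 0 0 0" --claw 0.05

```text
clock: 7.13
position: [511.7, 277.6, 18.8]
ee_rot: [0.0, 0.572, 0.82, 0.0]
force: [-0.2, 0.4, 0.1]
opening: 50.1
grasp_force: 0.0
```

Call:
servo_tool --pt "0 0 -0.01 0 0 0" --pt "0 0 -0.03 0 0 0" --pt "0 0 -0.04 0 0 0" --pt "0 0 -0.04 0 0 0" --pt "0 0 -0.03 0 0 0"

```text
clock: 7.55
position: [512.4, 277.9, 172.9]
ee_rot: [0.001, 0.572, 0.82, 0.002]
force: [0.3, 0.1, -0.2]
opening: 50.1
grasp_force: 0.0
```

```bash
python3 - <<'E'
from h import *
np.set_printoptions(suppress=True,precision=1)
print(bot.sense()["position"])
S=bot.capture("scene");f=S["frame"].astype(int);m=(f.max(2)<75).astype(np.uint8)
print([(A,ce,onz(S,ce,26)) for A,ce,_ in blobs(m,(375,148,432,195),8)])
plan([512,277.5,168.7],110.2,[616.5,-240,150],22.96,15)
E
```

```text
[512.4 277.9 172.9]
[(np.int32(176), array([408.6, 162.2]), array([505.5, 300.6,  26. ]))]
[-0.0348, -0.0054, 0.0012, 0, 0, 5.82], [-0.0351, -0.0018, 0.0012, 0, 0, 5.82], [-0.0352, 0.0017, 0.0012, 0, 0, 5.82], [-0.0348, 0.0053, 0.0012, 0, 0, 5.82], [-0.0341, 0.0088, 0.0012, 0, 0, 5.82]
[-0.033, 0.0122, 0.0012, 0, 0, 5.82], [-0.0316, 0.0155, 0.0012, 0, 0, 5.82], [-0.0299, 0.0186, 0.0012, 0, 0, 5.82], [-0.0278, 0.0215, 0.0012, 0, 0, 5.82], [-0.0255, 0.0243, 0.0012, 0, 0, 5.82]
[-0.0229, 0.0267, 0.0012, 0, 0, 5.82], [-0.0201, 0.0289, 0.0012, 0, 0, 5.82], [-0.0171, 0.0308, 0.0012, 0, 0, 5.82], [-0.0139, 0.0324, 0.0012, 0, 0, 5.82], [-0.0105, 0.0336, 0.0012, 0, 0, 5.82]
```

Call:
servo_tool --pt "-0.0348 -0.0054 0.0012 0 0 5.82" --pt "-0.0351 -0.0018 0.0012 0 0 5.82" --pt "-0.0352 0.0017 0.0012 0 0 5.82" --pt "-0.0348 0.0053 0.0012 0 0 5.82" --pt "-0.0341 0.0088 0.0012 0 0 5.82" --claw 0.055

```text
clock: 8.02
position: [546.6, 103.6, 163.3]
ee_rot: [0.0, 0.761, 0.649, 0.0]
force: [0.7, 0.5, -0.9]
opening: 54.8
grasp_force: 0.0
```

Call:
servo_tool --pt "-0.033 0.0122 0.0012 0 0 5.82" --pt "-0.0316 0.0155 0.0012 0 0 5.82" --pt "-0.0299 0.0186 0.0012 0 0 5.82" --pt "-0.0278 0.0215 0.0012 0 0 5.82" --pt "-0.0255 0.0243 0.0012 0 0 5.82"

```text
clock: 8.43
position: [581.6, -69.2, 157.3]
ee_rot: [0.0, 0.9, 0.437, 0.0]
force: [0.7, 0.7, 0.1]
opening: 54.8
grasp_force: 0.0
```

Call:
servo_tool --pt "-0.0229 0.0267 0.0012 0 0 5.82" --pt "-0.0201 0.0289 0.0012 0 0 5.82" --pt "-0.0171 0.0308 0.0012 0 0 5.82" --pt "-0.0139 0.0324 0.0012 0 0 5.82" --pt "-0.0105 0.0336 0.0012 0 0 5.82"

```text
clock: 8.85
position: [616.4, -241.8, 151.2]
ee_rot: [0.0, 0.98, 0.197, 0.0]
force: [0.2, -0.0, 0.5]
opening: 55.0
grasp_force: 0.0
```

Call:
servo_tool --pt "0 0 0.03 0 0 0" --pt "0 0 0.03 0 0 0" --pt "0 0 0.02 0 0 0" --pt "0 0 0 0 0 0" --pt "0 0 0 0 0 0"

```text
clock: 9.27
position: [615.3, -239.7, 69.7]
ee_rot: [-0.001, 0.98, 0.199, -0.001]
force: [0.7, -0.8, 0.9]
opening: 54.6
grasp_force: 0.0
```

Call:
servo_tool --pt "0 0 0.025 0 0 0" --pt "0 0 0.018 0 0 0" --pt "0 0 0.009 0 0 0" --pt "0 0 0.004 0 0 0" --pt "0 0 0 0 0 0"

```text
clock: 9.68
position: [616.8, -239.9, 15.3]
ee_rot: [0.0, 0.98, 0.199, 0.0]
force: [0.7, 0.5, 0.1]
opening: 55.2
grasp_force: 0.0
```

Call:
servo_tool --pt "0 0 0 0 0 0" --pt "0 0 0 0 0 0" --pt "0 0 0 0 0 0" --pt "0 0 0 0 0 0" --pt "0 0 0 0 0 0" --claw 0.02

```text
clock: 10.1
position: [617.6, -239.8, 17.0]
ee_rot: [0.0, 0.98, 0.199, 0.002]
force: [-1.2, 1.7, 5.7]
opening: 28.7
grasp_force: 58.9
```

Call:
servo_tool --pt "0 0 -0.004 0 0 0" --pt "0 0 -0.026 0 0 0" --pt "0 0 -0.04 0 0 0" --pt "0 0 -0.04 0 0 0" --pt "0 0 -0.04 0 0 0"

```text
clock: 10.52
position: [615.9, -240.2, 166.4]
ee_rot: [0.0, 0.98, 0.199, -0.0]
force: [0.2, -0.2, -1.0]
opening: 28.5
grasp_force: 59.3
```

```bash
python3 - <<'E'
from h import *
plan([616.5,-240,164.7],22.96,[528.4,233.8,145],110.2,14)
E
```

```text
[0.0074, -0.0336, 0.0014, 0, 0, -6.23], [0.011, -0.0326, 0.0014, 0, 0, -6.23], [0.0145, -0.0312, 0.0014, 0, 0, -6.23], [0.0178, -0.0295, 0.0014, 0, 0, -6.23], [0.0209, -0.0274, 0.0014, 0, 0, -6.23]
[0.0237, -0.0249, 0.0014, 0, 0, -6.23], [0.0263, -0.0222, 0.0014, 0, 0, -6.23], [0.0286, -0.0192, 0.0014, 0, 0, -6.23], [0.0305, -0.016, 0.0014, 0, 0, -6.23], [0.032, -0.0126, 0.0014, 0, 0, -6.23]
[0.0332, -0.0091, 0.0014, 0, 0, -6.23], [0.034, -0.0054, 0.0014, 0, 0, -6.23], [0.0344, -0.0017, 0.0014, 0, 0, -6.23], [0.0344, 0.0021, 0.0014, 0, 0, -6.23],
```

Call:
servo_tool --pt "0.0074 -0.0336 0.0014 0 0 -6.23" --pt "0.011 -0.0326 0.0014 0 0 -6.23" --pt "0.0145 -0.0312 0.0014 0 0 -6.23" --pt "0.0178 -0.0295 0.0014 0 0 -6.23" --pt "0.0209 -0.0274 0.0014 0 0 -6.23"

```text
clock: 10.93
position: [584.6, -69.8, 158.3]
ee_rot: [0.001, 0.89, 0.457, 0.0]
force: [0.3, -0.7, 0.2]
opening: 28.6
grasp_force: 59.3
```

Call:
servo_tool --pt "0.0237 -0.0249 0.0014 0 0 -6.23" --pt "0.0263 -0.0222 0.0014 0 0 -6.23" --pt "0.0286 -0.0192 0.0014 0 0 -6.23" --pt "0.0305 -0.016 0.0014 0 0 -6.23" --pt "0.032 -0.0126 0.0014 0 0 -6.23"

```text
clock: 11.35
position: [553.3, 99.7, 151.3]
ee_rot: [0.001, 0.734, 0.679, 0.0]
force: [0.9, 0.0, 0.2]
opening: 28.8
grasp_force: 59.3
```

Call:
servo_tool --pt "0.0332 -0.0091 0.0014 0 0 -6.23" --pt "0.034 -0.0054 0.0014 0 0 -6.23" --pt "0.0344 -0.0017 0.0014 0 0 -6.23" --pt "0.0344 0.0021 0.0014 0 0 -6.23" --pt "0 0 0.02 0 0 0"

```text
clock: 11.77
position: [530.1, 241.0, 129.2]
ee_rot: [0.002, 0.568, 0.823, 0.005]
force: [1.4, 0.6, 0.4]
opening: 28.2
grasp_force: 59.3
```

Call:
servo_tool --pt "0 0 0.035 0 0 0" --pt "0 0 0.03 0 0 0" --pt "0 0 0 0 0 0" --pt "0 0 0 0 0 0" --pt "0 0 0 0 0 0"

```text
clock: 12.18
position: [529.5, 234.1, 61.8]
ee_rot: [0.001, 0.572, 0.82, 0.001]
force: [0.6, -0.4, 1.1]
opening: 28.7
grasp_force: 59.3
```

Call:
servo_tool --pt "0 0 0.02 0 0 0" --pt "0 0 0.012 0 0 0" --pt "0 0 0.006 0 0 0" --pt "0 0 0 0 0 0" --pt "0 0 0 0 0 0"

```text
clock: 12.6
position: [529.6, 234.1, 23.8]
ee_rot: [0.001, 0.572, 0.82, 0.001]
force: [-0.3, -0.4, -0.1]
opening: 28.4
grasp_force: 59.4
```

Call:
servo_tool --pt "0 0 0.0015 0 0 0" --pt "0 0 0.001 0 0 0" --pt "0 0 0 0 0 0"

```text
clock: 12.85
position: [529.4, 235.1, 21.6]
ee_rot: [0.0, 0.572, 0.82, 0.002]
force: [-1.2, 2.4, 4.1]
opening: 28.5
grasp_force: 59.7
```

Call:
servo_tool --pt "0 0 0 0 0 0" --pt "0 0 0 0 0 0" --pt "0 0 0 0 0 0" --pt "0 0 0 0 0 0" --claw 0.05

```text
clock: 13.18
position: [528.3, 233.6, 19.5]
ee_rot: [0.0, 0.572, 0.82, -0.0]
force: [-0.3, -0.3, -0.5]
opening: 49.9
grasp_force: 0.0
```

Call:
servo_tool --pt "0 0 -0.01 0 0 0" --pt "0 0 -0.03 0 0 0" --pt "0 0 -0.04 0 0 0" --pt "0 0 -0.04 0 0 0" --pt "0 0 -0.04 0 0 0"

```text
clock: 13.6
position: [527.9, 233.5, 181.7]
ee_rot: [-0.0, 0.572, 0.82, -0.0]
force: [0.3, 0.8, 1.1]
opening: 49.9
grasp_force: 0.0
```

```bash
python3 - <<'E'
from h import *
np.set_printoptions(suppress=True,precision=1)
print(bot.sense()["position"])
S=bot.capture("scene");T=bot.capture("top")
cv2.imwrite("pics/w2.png",np.hstack([cv2.resize(T["frame"][180:245,165:245],(400,325),interpolation=2),cv2.resize(S["frame"][140:205,365:445],(400,325),interpolation=2)])[:,:,::-1])
E
```

```text
[527.9 233.5 181.7]
```

View pics/w2.png

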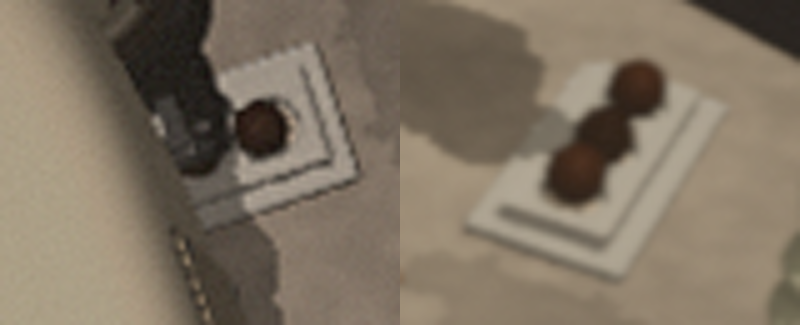

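All three wells now hold a truffle. Next is the cover: hover tilted over the bar, then check before gripping.

```bash
python3 - <<'E'
from h import *
plan([528.4,233.8,179.6],110.2,[442,-12,179.6],93.8,8)
E
```

```text
[-0.0251, -0.0207, -0.0, 0, 0, 2.05], [-0.0258, -0.0198, -0.0, 0, 0, 2.05], [-0.0265, -0.0189, -0.0, 0, 0, 2.05], [-0.0272, -0.0179, -0.0, 0, 0, 2.05], [-0.0278, -0.017, -0.0, 0, 0, 2.05]
[-0.0284, -0.0159, -0.0, 0, 0, 2.05], [-0.0289, -0.0149, -0.0, 0, 0, 2.05], [-0.0295, -0.0139, -0.0, 0, 0, 2.05],
```

Call:
servo_tool --pt "-0.0251 -0.0207 0 0 0 2.05" --pt "-0.0258 -0.0198 0 0 0 2.05" --pt "-0.0265 -0.0189 0 0 0 2.05" --pt "-0.0272 -0.0179 0 0 0 2.05" --pt "-0.0278 -0.017 0 0 0 2.05"

```text
clock: 14.12
position: [473.5, 79.0, 179.7]
ee_rot: [0.0, 0.644, 0.765, -0.0]
force: [0.7, -0.2, 0.7]
opening: 49.9
grasp_force: 0.0
```

Call:
servo_tool --pt "-0.0284 -0.0159 0 0 0 2.05" --pt "-0.0289 -0.0149 0 0 0 2.05" --pt "-0.0295 -0.0139 0 0 0 2.05"

```text
clock: 14.37
position: [441.0, -13.2, 179.9]
ee_rot: [0.0, 0.684, 0.73, 0.0]
force: [1.1, 0.2, 0.1]
opening: 49.5
grasp_force: 0.0
```

Call:
servo_tool --pt "0 0 0 -5.73 0 0" --pt "0 0 0 -5.73 0 0" --pt "0 0 0 -5.73 0 0" --pt "0 0 0 -5.73 0 0" --pt "0 0 0 -5.73 0 0"

```text
clock: 14.78
position: [442.0, -12.1, 180.6]
ee_rot: [0.171, 0.662, 0.707, 0.183]
force: [-0.1, 0.8, 0.3]
opening: 50.3
grasp_force: 0.0
```

Call:
servo_tool --pt "0 0 0 -5.73 0 0" --pt "0 -0.0133 0.0194 0 0 0" --pt "0 -0.0133 0.0194 0 0 0" --pt "0 0 0 0 0 0" --pt "0 0 0 0 0 0"

```text
clock: 15.2
position: [440.6, -11.8, 131.5]
ee_rot: [0.201, 0.653, 0.698, 0.215]
force: [0.4, -0.3, 0.1]
opening: 49.9
grasp_force: 0.0
```

```bash
python3 - <<'E'
from h import *
np.set_printoptions(suppress=True,precision=2)
s=bot.sense();p=s["position"];M=R.from_quat(s["ee_rot"],scalar_first=True).as_matrix();print(p,M)
S=bot.capture("scene")
x,y=proj(S,p).astype(int);print(proj(S,p),proj(S,p+50*M[:,2]),proj(S,p+70*M[:,2]))
x0,y0=x-40,y-35;print(x0,y0)
cv2.imwrite("pics/k1.png",cv2.resize(S["frame"][y0:y0+100,x0:x0+130],None,fx=6,fy=6,interpolation=2)[:,:,::-1])
E
```

```text
[440.61 -11.79 131.52] [[-0.07  0.83  0.56]
 [ 1.    0.05  0.04]
 [ 0.    0.56 -0.83]]
[298.34 161.81] [307.44 182.99] [311.   191.28]
258 126
```

View pics/k1.png

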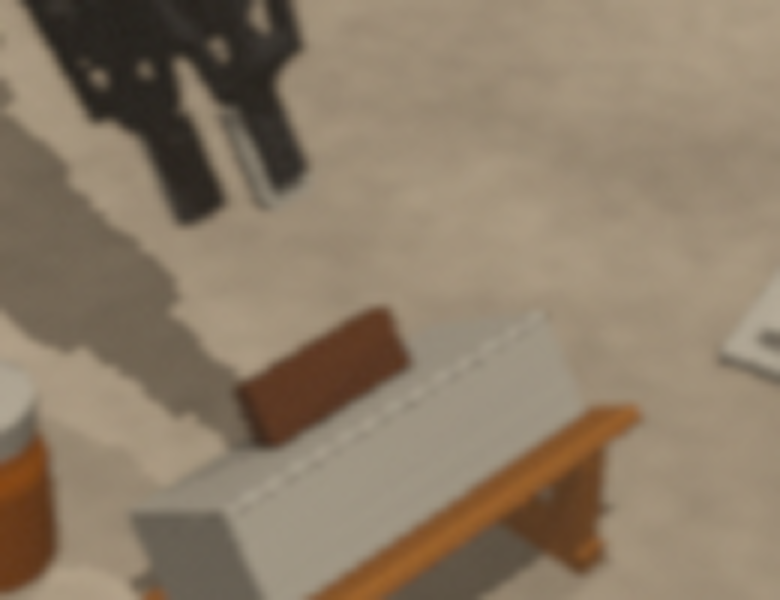

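The scene view shows the jaws in line with the bar: its top centre is at crop (303,347), against a predicted (297,342). I'm going in along the tool axis.

Call:
servo_tool --pt "0 0 0.02 0 0 0" --pt "0 0 0.02 0 0 0" --pt "0 0 0.015 0 0 0" --pt "0 0 0.007 0 0 0" --pt "0 0 0 0 0 0"

```text
clock: 15.67
position: [478.2, -9.5, 81.5]
ee_rot: [0.202, 0.653, 0.698, 0.216]
force: [0.4, 0.0, 0.2]
opening: 50.3
grasp_force: 0.0
```

Call:
servo_tool --pt "0 0 0.002 0 0 0" --pt "0 0 0.002 0 0 0" --pt "0 0 0.001 0 0 0" --pt "0 0 0 0 0 0"

```text
clock: 16.0
position: [480.0, -9.4, 77.9]
ee_rot: [0.202, 0.653, 0.697, 0.216]
force: [0.4, 0.5, -0.2]
opening: 49.9
grasp_force: 0.0
```

```bash
python3 - <<'E'
from h import *
s=bot.sense();print(s["position"],s["force"],s["opening"])
S=bot.capture("scene");cv2.imwrite("pics/k2.png",cv2.resize(S["frame"][130:230,258:388],None,fx=6,fy=6,interpolation=2)[:,:,::-1])
E
```

```text
[479.99832246  -9.4009656   77.92965914] [ 0.37196324  0.52716439 -0.17431196] 49.860197170156425
```

View pics/k2.png

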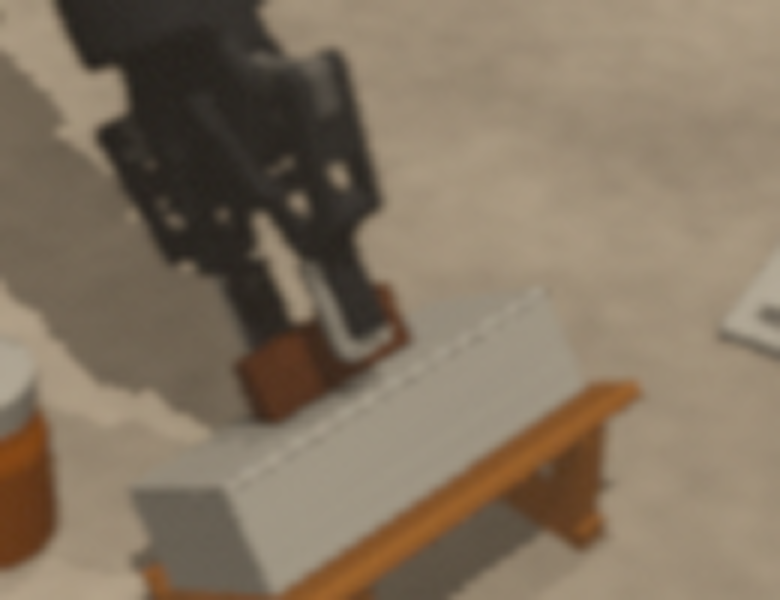

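The jaws straddle the bar, near its middle. Closing.

Call:
servo_tool --pt "0 0 0 0 0 0" --pt "0 0 0 0 0 0" --pt "0 0 0 0 0 0" --pt "0 0 0 0 0 0" --pt "0 0 0 0 0 0" --claw 0.005

```text
clock: 16.47
position: [478.6, -9.3, 76.5]
ee_rot: [0.201, 0.653, 0.698, 0.215]
force: [-3.6, -1.0, 1.0]
opening: 12.4
grasp_force: 62.3
```

Call:
servo_tool --pt "0 0 0 0 0 0" --pt "0 0 0 0 0 0" --pt "0 0 0 0 0 0"

```text
clock: 16.72
position: [478.6, -9.3, 76.5]
ee_rot: [0.201, 0.653, 0.698, 0.215]
force: [-5.5, -0.7, 1.5]
opening: 12.2
grasp_force: 62.5
```

Call:
servo_tool --pt "0 0 -0.005 0 0 0" --pt "0 0 -0.01 0 0 0" --pt "0 0 -0.015 0 0 0" --pt "0 0 -0.015 0 0 0" --pt "0 0 -0.015 0 0 0"

```text
clock: 17.13
position: [445.1, -11.5, 127.0]
ee_rot: [0.202, 0.653, 0.698, 0.215]
force: [0.7, -1.0, -4.0]
opening: 12.3
grasp_force: 61.4
```

Call:
servo_tool --pt "0 0.0104 -0.0151 0 0 0" --pt "0 0.0104 -0.0151 0 0 0" --pt "0 0.0104 -0.0151 5.73 0 0" --pt "0 0 0 5.73 0 0" --pt "0 0 0 5.73 0 0"

```text
clock: 17.55
position: [446.8, -11.7, 181.6]
ee_rot: [0.107, 0.675, 0.721, 0.114]
force: [0.6, -0.3, -2.9]
opening: 12.7
grasp_force: 61.5
```

Call:
servo_tool --pt "0 0 0 5.73 0 0" --pt "0 0 0 5.73 0 0" --pt "0 0 0 5.73 0 0" --pt "0 0 0 0 0 0"

```text
clock: 17.88
position: [450.1, -11.4, 178.1]
ee_rot: [0.003, 0.683, 0.73, 0.004]
force: [1.9, 0.4, -3.9]
opening: 12.4
grasp_force: 61.4
```

```bash
python3 - <<'E'
from h import *
np.set_printoptions(suppress=True,precision=3)
s=bot.sense();M=R.from_quat(s["ee_rot"],scalar_first=True).as_matrix();print(s["position"],M,s["opening"],s["force"],s["moment"])
plan([446,-12,181],93.8,[512,277.5,171],110.2,10)
E
```

```text
[450.139 -11.38  178.14 ] [[-0.066  0.998  0.01 ]
 [ 0.998  0.066  0.001]
 [ 0.     0.01  -1.   ]] 12.41765642028279 [ 1.933  0.376 -3.898] [ 0.018 -0.176  0.022]
[0.0284, 0.0085, 0.001, 0, 0, -1.64], [0.0282, 0.0093, 0.001, 0, 0, -1.64], [0.0279, 0.0101, 0.001, 0, 0, -1.64], [0.0276, 0.0109, 0.001, 0, 0, -1.64], [0.0273, 0.0117, 0.001, 0, 0, -1.64]
[0.0269, 0.0125, 0.001, 0, 0, -1.64], [0.0266, 0.0132, 0.001, 0, 0, -1.64], [0.0262, 0.014, 0.001, 0, 0, -1.64], [0.0258, 0.0147, 0.001, 0, 0, -1.64], [0.0253, 0.0155, 0.001, 0, 0, -1.64]
```

Call:
servo_tool --pt "0.0284 0.0085 0.001 0 0 -1.64" --pt "0.0282 0.0093 0.001 0 0 -1.64" --pt "0.0279 0.0101 0.001 0 0 -1.64" --pt "0.0276 0.0109 0.001 0 0 -1.64" --pt "0.0273 0.0117 0.001 0 0 -1.64"

```text
clock: 18.3
position: [479.4, 134.3, 174.8]
ee_rot: [0.005, 0.629, 0.777, 0.006]
force: [1.4, -1.2, -2.2]
opening: 12.8
grasp_force: 61.4
```

Call:
servo_tool --pt "0.0269 0.0125 0.001 0 0 -1.64" --pt "0.0266 0.0132 0.001 0 0 -1.64" --pt "0.0262 0.014 0.001 0 0 -1.64" --pt "0.0258 0.0147 0.001 0 0 -1.64" --pt "0.0253 0.0155 0.001 0 0 -1.64"

```text
clock: 18.72
position: [512.5, 279.2, 170.5]
ee_rot: [0.006, 0.572, 0.82, 0.005]
force: [0.4, -0.0, -3.7]
opening: 12.5
grasp_force: 61.4
```

Call:
servo_tool --pt "0 0 0.03 0 0 0" --pt "0 0 0.02 0 0 0" --pt "0 0 0.01 0 0 0" --pt "0 0 0 0 0 0" --pt "0 0 0 0 0 0"

```text
clock: 19.13
position: [513.0, 277.4, 110.4]
ee_rot: [0.005, 0.572, 0.82, 0.004]
force: [-0.0, -0.5, -2.6]
opening: 12.8
grasp_force: 61.4
```

```bash
python3 - <<'E'
from h import *
np.set_printoptions(suppress=True,precision=3)
s=bot.sense();M=R.from_quat(s["ee_rot"],scalar_first=True).as_matrix();print(s["position"],M)
S=bot.capture("scene");f=S["frame"][100:200,365:495]
np.save("s3.npy",S["frame"])
cv2.imwrite("pics/p1.png",cv2.resize(f,None,fx=6,fy=6,interpolation=2)[:,:,::-1])
E
```

```text
[512.992 277.359 110.366] [[-0.344  0.939  0.013]
 [ 0.939  0.344  0.001]
 [-0.003  0.013 -1.   ]]
```

View pics/p1.png

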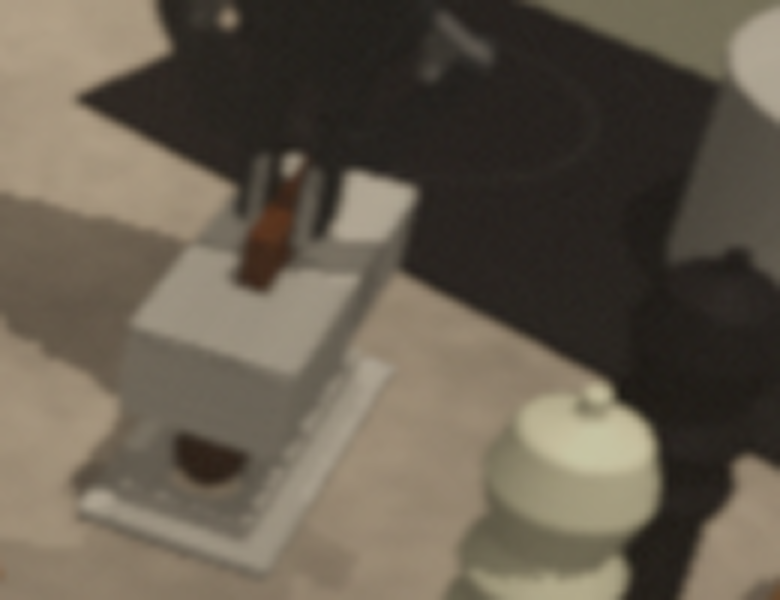

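The scene crop shows:
- **Flange corners** at crop (77,512), (268,572) and (393,365).
- **Cover top corners** at (132,320), (300,378) and (418,188).
- **Cover rim corners** at about (118,412), (285,455) and (398,268).

Next I compare them in the same view.

```bash
python3 - <<'E'
from h import *
np.set_printoptions(suppress=True,precision=1)
s=bot.sense();S=bot.capture("scene")
f=lambda p:np.array(p)/6+[365,100]-.42
def rect(pts,z): # (-x,-y),(+x,-y),(+x,+y)
    P=[onz(S,f(p),z) for p in pts];d=P[2]-P[1];e=P[1]-P[0]
    print(z,"c",((P[0]+P[2])/2)[:2],"sides",np.linalg.norm(e),np.linalg.norm(d),"yaw",np.degrees(np.arctan2(-d[0],d[1])),np.degrees(np.arctan2(e[1],e[0])))
rect([(77,512),(268,572),(393,365)],8)
z=s["position"][2]
for h in(46,49,52):
    rect([(132,320),(300,378),(418,188)],z-h+42)
    rect([(118,412),(285,455),(398,268)],z-h)
E
```

```text
8 c [514.1 280.1] sides 82.54753607822892 168.79334911513266 yaw 20.227033230982254 22.769238805093348
107.44818820422456 c [519.2 273.1] sides 69.14352139794936 158.22564420377427 yaw 21.05094141271848 17.046073531391194
65.44818820422456 c [519.2 273.7] sides 67.48528622323455 154.00909196170818 yaw 21.00718042091037 26.16646278623283
104.44818820422456 c [516.5 277.2] sides 69.57585543956209 159.21498247961478 yaw 21.050941412718494 17.046073531391176
62.448188204224564 c [516.7 277.5] sides 67.87328704409835 154.89455392602358 yaw 21.00718042091035 26.166462786232923
101.44818820422456 c [513.8 281.4] sides 70.00818948117481 160.20432075545523 yaw 21.05094141271847 17.04607353139115
59.448188204224564 c [514.2 281.4] sides 68.26128786496204 155.78001589033914 yaw 21.007180420910398 26.16646278623284
```

Call:
servo_tool --pt "0 0 0.015 0.7 0 0" --pt "0 0 0.012 0 0 0" --pt "0 0 0.008 0 0 0" --pt "0 0 0.003 0 0 0" --pt "0 0 0 0 0 0"

```text
clock: 19.65
position: [513.0, 277.3, 71.1]
ee_rot: [0.001, 0.572, 0.82, -0.002]
force: [-1.2, 0.8, -3.9]
opening: 12.4
grasp_force: 61.4
```

Call:
servo_tool --pt "0 0 0 0 0 0" --pt "0 0 0.001 0 0 0" --pt "0 0 0.001 0 0 0" --pt "0 0 0.001 0 0 0" --pt "0 0 0 0 0 0"

```text
clock: 20.07
position: [513.7, 277.8, 69.4]
ee_rot: [0.002, 0.572, 0.82, -0.001]
force: [0.8, 0.1, -3.4]
opening: 12.6
grasp_force: 61.4
```

```bash
python3 - <<'E'
from h import *
np.set_printoptions(suppress=True,precision=3)
for i in range(3):
    S=bot.capture("scene");s=bot.sense();print(s["position"],s["force"],s["moment"])
print(R.from_quat(s["ee_rot"],scalar_first=True).as_matrix())
E
```

```text
[513.565 277.832  69.332] [ 0.666 -0.095 -1.908] [ 0.015 -0.019 -0.05 ]
[513.647 277.817  69.381] [-0.251 -0.249 -2.712] [-0.026  0.002 -0.001]
[513.629 277.824  69.351] [ 0.296 -0.205 -2.862] [-0.005  0.018 -0.007]
[[-0.345  0.939  0.002]
 [ 0.939  0.345 -0.003]
 [-0.004  0.001 -1.   ]]
```

Call:
servo_tool --pt "0 0 0.001 0 0 0" --pt "0 0 0.001 0 0 0" --pt "0 0 0 0 0 0"

```text
clock: 20.47
position: [513.4, 277.7, 67.0]
ee_rot: [0.001, 0.572, 0.82, -0.001]
force: [0.1, -0.9, -2.8]
opening: 12.1
grasp_force: 61.4
```

Call:
servo_tool --pt "0 0 0.001 0 0 0" --pt "0 0 0.001 0 0 0" --pt "0 0 0 0 0 0"

```text
clock: 20.72
position: [513.4, 277.7, 64.9]
ee_rot: [0.001, 0.572, 0.82, -0.001]
force: [-0.7, -0.2, -2.8]
opening: 12.5
grasp_force: 61.4
```

Call:
servo_tool --pt "0 0 0.001 0 0 0" --pt "0 0 0.001 0 0 0" --pt "0 0 0 0 0 0"

```text
clock: 20.97
position: [513.4, 277.7, 62.9]
ee_rot: [0.001, 0.572, 0.82, -0.001]
force: [0.1, 0.3, -3.1]
opening: 12.3
grasp_force: 61.4
```

Call:
servo_tool --pt "0 0 0.001 0 0 0" --pt "0 0 0.001 0 0 0" --pt "0 0 0 0 0 0"

```text
clock: 21.22
position: [513.5, 277.7, 61.0]
ee_rot: [0.001, 0.572, 0.82, -0.001]
force: [-0.0, -0.0, -2.3]
opening: 12.3
grasp_force: 61.4
```

Call:
servo_tool --pt "0 0 0.001 0 0 0" --pt "0 0 0.001 0 0 0" --pt "0 0 0 0 0 0"

```text
clock: 21.47
position: [513.6, 277.8, 60.1]
ee_rot: [0.002, 0.572, 0.82, -0.001]
force: [-1.9, -1.8, 3.7]
opening: 12.8
grasp_force: 62.2
```

Call:
servo_tool --pt "0 0 0.001 0 0 0" --pt "0 0 0 0 0 0"

```text
clock: 21.63
position: [513.6, 277.8, 60.1]
ee_rot: [0.002, 0.572, 0.82, -0.0]
force: [-4.8, -2.2, 9.3]
opening: 12.4
grasp_force: 63.0
```

Contact at TCP z = 60. I need to know whether the rim is on the flange (8 mm) or the platform (18 mm), so I'll check the edge heights numerically in the scene image.

```bash
python3 - <<'E'
from h import *
np.set_printoptions(suppress=True,precision=1,linewidth=160)
S=bot.capture("scene");s=bot.sense();g=cv2.GaussianBlur(S["frame"].astype(np.float32).mean(2),(0,0),.6)
np.save("seat1.npy",S["frame"])
print(s["force"],s["moment"])
a=np.radians(20.2);D=np.array([[np.cos(a),-np.sin(a)],[np.sin(a),np.cos(a)]])
def P(x,y,z): return proj(S,np.r_[D@[x,y]+[514.1,280.1],z])   # scene-frame dish centre
for n,q in(("top50",(0,-79,50)),("top60",(0,-79,60)),("rim8",(0,-79,8)),("rim18",(0,-79,18)),("fl8",(0,-84,8)),("fl0",(0,-84,0))): print(n,P(*q))
for nm,line in(("-y wall",lambda z,x:P(x,-79,z)),("+x wall",lambda z,x:P(34,x,z))):
    r=range(-20,21,5) if nm=="-y wall" else range(-60,30,10)
    zs=np.arange(76,-16,-2);v=[]
    for z in zs:
        pts=np.array([line(z,x) for x in r],np.float32)
        v.append(np.mean(cv2.remap(g,pts[None,:,0],pts[None,:,1],cv2.INTER_LINEAR)))
    print(nm);print(np.c_[zs,np.array(v).round()].T.astype(int))
E
```

```text
[-5.4 -1.9  9.2] [-0.4  0.9 -0. ]
top50 [396.4 175.2]
top60 [397.1 171.9]
rim8 [393.9 188.6]
rim18 [394.5 185.5]
fl8 [393.2 189.7]
fl0 [392.7 192.2]
-y wall
[[ 76  74  72  70  68  66  64  62  60  58  56  54  52  50  48  46  44  42  40  38  36  34  32  30  28  26  24  22  20  18  16  14  12  10   8   6   4   2   0
   -2  -4  -6  -8 -10 -12 -14]
 [142 142 142 142 142 142 142 142 143 142 141 137 130 119 110 103 100  99  99  99  99  99  99  98  98  99  99  99  99  99 101 105 112 120 126 124 117 110 107
  109 114 118 120 121 121 120]]
+x wall
[[ 76  74  72  70  68  66  64  62  60  58  56  54  52  50  48  46  44  42  40  38  36  34  32  30  28  26  24  22  20  18  16  14  12  10   8   6   4   2   0
   -2  -4  -6  -8 -10 -12 -14]
 [141 140 139 138 137 135 134 132 130 127 125 122 119 117 114 111 108 105 102  99  98  96  95  95  95  96  98 100 103 106 109 113 117 121 125 129 131 134 136
  137 138 138 137 135 133 131]]
```

The wall runs from about z = 50 to z = 9, which matches the rim resting on the flange at 8 mm. Releasing.

Call:
servo_tool --pt "0 0 0 0 0 0" --pt "0 0 0 0 0 0" --pt "0 0 0 0 0 0" --pt "0 0 0 0 0 0" --claw 0.03

```text
clock: 22.02
position: [513.9, 277.9, 58.2]
ee_rot: [0.002, 0.572, 0.82, -0.001]
force: [0.7, 0.2, 0.8]
opening: 30.1
grasp_force: 0.0
```

Call:
servo_tool --pt "0 0 -0.01 0 0 0" --pt "0 0 -0.02 0 0 0" --pt "0 0 -0.03 0 0 0" --pt "0 0 -0.04 0 0 0" --pt "0 0 -0.04 0 0 0"

```text
clock: 22.43
position: [512.6, 277.8, 199.4]
ee_rot: [0.001, 0.572, 0.82, -0.002]
force: [1.5, 1.2, 0.8]
opening: 29.7
grasp_force: 0.0
```

Call:
servo_tool --pt "-0.03 -0.02 -0.01 0 0 0" --pt "-0.03 -0.02 0 0 0 0" --pt "-0.03 -0.02 0 0 0 0" --pt "-0.03 -0.02 0 0 0 0" --pt "-0.03 -0.02 0 0 0 0"

```text
clock: 22.85
position: [470.8, 101.6, 209.6]
ee_rot: [0.002, 0.572, 0.82, -0.0]
force: [0.1, -0.8, -0.3]
opening: 29.8
grasp_force: 0.0
```

Call:
servo_tool --pt "-0.03 -0.02 0 0 0 0" --pt "-0.03 -0.02 0 0 0 0" --pt "-0.03 -0.02 0 0 0 0" --pt "-0.03 -0.02 0 0 0 0" --pt "-0.03 -0.02 0 0 0 0"

```text
clock: 23.27
position: [428.6, -73.9, 210.1]
ee_rot: [0.002, 0.572, 0.82, -0.001]
force: [1.1, -0.4, 0.1]
opening: 30.0
grasp_force: 0.0
```

```bash
python3 - <<'E'
from h import *
np.set_printoptions(suppress=True,precision=1,linewidth=170)
S=bot.capture("scene");T=bot.capture("top");s=bot.sense();print(s["position"],s["force"])
a=np.radians(20.2);D=np.array([[np.cos(a),-np.sin(a)],[np.sin(a),np.cos(a)]])
def prof(c,cen,fn,zs):
    g=c["frame"].astype(np.float32).mean(2)
    pts=np.array([proj(c,np.r_[D@fn(z)[:2]+cen,fn(z)[2]]) for z in zs],np.float32)
    return cv2.remap(g,pts[None,:,0],pts[None,:,1],cv2.INTER_LINEAR)[0]
cs=[514.1,280.1];ct=[508.6,277.9]
zs=np.arange(70,-16,-2);print("scene -y wall at x=-25,0,25");print(zs)
for x in(-25,-15,15,25): print(x,np.mean([prof(S,cs,lambda z:np.array([x+d,-79,z]),zs) for d in(-3,0,3)],0).astype(int))
xs=np.arange(-52,53,2);print("top view across x at z=50/8, for y=-60..60");print(xs)
for y in(-60,-48,48,60): print(y,np.mean([prof(T,ct,lambda x:np.array([x,y+d,8]),xs) for d in(-4,0,4)],0).astype(int))
ys=np.arange(-100,101,4);print(ys)
for x in(-20,20): print(x,np.mean([prof(T,ct,lambda y:np.array([x+d,y,8]),ys) for d in(-4,0,4)],0).astype(int))
f=T["frame"].astype(int);m=((f[:,:,0]-f[:,:,2]>22)&(f.max(2)<120)).astype(np.uint8)
print("bar",[(A,ce,onz(T,ce,76)) for A,ce,k in blobs(m,(180,190,225,232),15)], [cv2.minAreaRect(np.argwhere(k)[:,::-1].astype(np.int32)) for A,ce,k in blobs(m,(180,190,225,232),15)])
E
```

```text
[428.  -76.5 210.1] [0.9 1.8 0.2]
scene -y wall at x=-25,0,25
[ 70  68  66  64  62  60  58  56  54  52  50  48  46  44  42  40  38  36  34  32  30  28  26  24  22  20  18  16  14  12  10   8   6   4   2   0  -2  -4  -6  -8 -10 -12
 -14]
-25 [154 156 157 159 160 161 162 162 158 147 126 107  99  98 100 102 102 102 102 102 102 102 102 102 102 102 102 102 105 112 121 129 126 116 107 105 111 118 122 125 129 133
 135]
-15 [162 162 162 161 162 162 161 160 157 146 127 109 101 101 101 102 102 102 102 102 101 101 101 102 102 101 101 102 105 112 121 128 127 117 107 104 108 115 120 125 131 134
 136]
15 [160 160 161 161 161 161 162 161 157 146 128 112 102 100 100 101 101 100 100 100 100 100 100 101 101 100 100 101 104 110 121 130 129 120 111 108 112 117 120 123 126 129
 131]
25 [163 163 163 163 163 163 163 162 159 148 130 115 105 101  99 100 100 100 100 100 100 100 101 101 101 101 100 101 103 110 121 129 128 119 110 107 112 116 119 122 125 128
 129]
top view across x at z=50/8, for y=-60..60
[-52 -50 -48 -46 -44 -42 -40 -38 -36 -34 -32 -30 -28 -26 -24 -22 -20 -18 -16 -14 -12 -10  -8  -6  -4  -2  
[... 1141 characters left out ...]
24   28
   32   36   40   44   48   52   56   60   64   68   72   76   80   84   88   92   96  100]
-20 [117 116 106 103  98 116  64 129 143 138 139 141 136 142 141 145 136 147 134 146 134 145 136 144 137 143 136 147 139 143 142 140 144 135 143 135 145 138 148 137 149 135
 147 136 147 137 143 138 111 110 108]
20 [110 111 101  97 100 118  66 144 152 150 149 149 148 148 149 148 145 142 125  74  64  68  64  70  67  72  66  72  68  71  69  67  70  63  71  66  68  77 145 151 150 150
 151 151 149 151 151 150 122 114 113]
bar [(np.int32(133), array([198. , 207.1]), array([509.9, 277.4,  76. ]))] [((197.88925170898438, 207.18617248535156), (5.047771453857422, 26.292789459228516), 70.55996704101562)]
```

```bash
python3 - <<'E'
from h import *
np.set_printoptions(suppress=True,precision=1,linewidth=190)
S=bot.capture("scene")
a=np.radians(20.2);D=np.array([[np.cos(a),-np.sin(a)],[np.sin(a),np.cos(a)]])
g=S["frame"].astype(np.float32).mean(2);zs=np.arange(70,-14,-3);print(zs)
for y in(-70,-50,0,50,60,70):
    pts=np.array([proj(S,np.r_[D@[34,y]+[514.1,280.1],z]) for z in zs],np.float32)
    print(y,cv2.remap(g,pts[None,:,0],pts[None,:,1],cv2.INTER_LINEAR)[0].astype(int))
E
```

```text
[ 70  67  64  61  58  55  52  49  46  43  40  37  34  31  28  25  22  19  16  13  10   7   4   1  -2  -5  -8 -11]
-70 [162 161 160 159 155 150 139 130 115 103  96  96  97  98  99 101 103 107 113 122 128 136 145 147 134 114 111 126]
-50 [162 162 161 157 151 146 140 132 125 116 107 100  98  97  98 100 104 109 112 118 127 135 140 146 151 153 151 149]
0 [162 161 159 157 153 145 137 127 119 110 105 103  99  96  97 100 105 108 113 120 127 135 146 152 152 152 153 154]
50 [144 155 160 156 152 147 136 126 120 114 108 104  99  97  98 100 103 105 114 122 130 137 147 152 152 152 154 154]
60 [121 134 142 153 154 147 140 132 123 114 106 106 105 102 101 102 107 111 113 119 129 136 142 150 154 155 155 153]
70 [ 45  77 119 134 141 148 146 136 130 123 115 112 111 110 108 108 109 112 119 126 131 134 141 147 152 154 154 154]
```

The edges sit at the same heights from y = -70 to +70, so the cover is level and fully home. Handing in.

```bash
python3 -c "
from station import bot
print(bot.close_job())"
```

```text
the job is handed in; nothing more can be done
None
```

The job is handed in: each well of the dish holds one truffle, and image measurements show the cover level on the flange all round. It finished about 23 s into the 70 s, with the arm clear.

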